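# Stock a pipe plug through the bin's dust flap

## Robot

A 6-joint arm with a two-finger parallel gripper is mounted at the origin on the work surface. World frame = base frame: x ahead of the robot, y to its left, z up, the work surface at z = 0. Lengths are in mm, angles in rad, forces in N, time in s.
With the tool pointing down it reaches from about 400 to 925 mm from the base axis. Payload 12.5 kg.
Tool frame: the origin (TCP) lies at the very end of the fingers, on their centre line; the grasp point (between the pads) lies 19 mm behind it; y points along the fingers, z is the direction in which the jaws open and shut, and the axes are right-handed (so a half turn about y gives the same grasp; the last joint's range is limited). The gripper opens to 95 mm and grips with 3 to 60 N. Pads are 20 mm wide; open, the fingers measure 119 mm over their backs; the gripper's body (75 mm by 180 mm) begins 59 mm behind the grasp point.
Start: joints at [1.153, 0.491, 1.559, -0, 1.092, -0.106], TCP at [191.716, 594.888, 214.661] pointing down, gripper open.
Joint ranges: [-3.1, 3.1], [-0.84, 2.19], [0.05, 2.79], [-1.13, 4.28], [0.06, 2.93], [-2.69, 2.69]. Speed limits (rad/s): [2.22, 2.22, 2.79, 3.14, 3.14, 3.14].

## Interface

Orientations are given as [roll, pitch, yaw] about the fixed x, y, z axes, in that order (R = Rz(yaw) Ry(pitch) Rx(roll)).
In Python, from cell import env, optics gives the robot as it stands.
- The arm moves only by the tool drive_tool, never from a script. Its argument "steps" is a list of rows, each an object with "slide": the shift along the tool's x, y, z in m, a list of three; "dr": the turn, a rotation vector about the tool's x, y, z in rad, a list of three; "fingers": the finger opening in m, from 0 to 0.0951. A call has 1 to 5 rows; each row is the pose to reach, as a shift and turn from the pose commanded when the call began, along the tool's axes at that moment; what a row does not reach only later rows make up. A row lasts 1/12 s, in which the tool goes at most 41.7 mm and 7.16 degrees, less where a joint would pass 70% of its speed; a pose out of reach is approached as far as the arm can. A call with a gripper value outside its range is refused whole. The fingers move at their own pace and stop on an object; the grip force is fixed at half the most. Time passes only in rows, so rows that repeat a pose let the fingers close. It gives the time, the measured TCP pose, the force and the opening at its end, in the units of the state.
- env.state(): the state, without advancing time (a new reading comes with each control period).
- optics.read_camera(name): name is "scene" or "top" or "wrist"; returns the picture (480x640x3 uint8, red, green, blue); there is no depth.
- optics.camera_model(name): a dict with "mtx" (3x3 intrinsics, pixels), "R" (3x3) and "t" (3): a world point X has camera coordinates R X + t. Camera axes: x right, y down, z forward; pixel columns grow to the right and rows downward; lengths in mm; the calibration is good to about 2 mm. A picture is of the moment at which its call begins: read the wrist's pose just before it. camera_model takes no time and is no camera call; for the wrist camera it gives the pose at the moment of the call.
- env.job_done(): hands the job in, once; it reports no verdict.
The state is a dict: "t": time; "joints": joint angles; "qvel": joint speeds; "tau": joint torques, N m; "eef_pos": TCP position; "tcp_rot": TCP orientation; "ft_force": force on the tool from outside, world axes, zero at the start; "moment": the same for the moment, N m; "opening": opening from 0.0 (shut) to 1.0 (fully open).
Only numpy, scipy, OpenCV 4.12 (cv2) and the standard library are available. Lean on these libraries where they do the work, as an engineer would, in place of code of your own. Each camera call takes 0.05 s, during which the arm holds its last target.

## Task

Put the loose cast iron pipe plug away in the blue stock bin in the drawer: stand it on the bin's open tray, square head up, and push it in under the hanging flap with the wooden push stick until it and the plug already in there are packed against the yellow divider. Feel for the divider and snug the row up with a light press of about 10 N, never over 20 N, and do not ram the bin. Then draw the stick out so that the flap falls shut, lay the stick down in the open part of the drawer, and leave the other fittings where they lie.

Things in the scene. Friction and masses are not known exactly. Their poses are not given: they have to be found in the camera images.
- chest: Low oak chest, bottom drawer pulled half out towards -y. Fixed. Origin on the bench under the middle of the drawer's open part; x across the drawer, y into the chest, z up. Drawer floor 20 mm above the origin; inside, the drawer spans x -145..145 mm and its open part y -270 (front board) to 240 mm (carcass, 192 mm high). Its side and front boards stand 58 to 64 mm above its floor.
- bin: Blue sheet-steel bin, fixed in the drawer. y axis = the way in, z up; origin on its underside (level with the drawer floor) straight below the flap's hinge pin. Bin floor 3 mm thick. Behind the flap a lane, y 0..168 mm, 48 mm wide inside, with a clear cover 61 mm above the origin; the only way in is under the pin. It must not take more than 35 N.
- mouth (a point): Middle of the front edge of the bin's open tray, on the bin floor, 64 mm before the hinge pin. The tray lies between two cheeks 19 mm high above the bin's origin, which narrow from 76 mm apart at the mouth to 48 mm at the flap. Axes as the bin's.
- pin (a point): Middle of the flap's hinge pin (5 mm thick, across the lane), 58 mm above the bin's origin. Axes as the bin's.
- flap (a joint): Aluminium flap hung from the pin, 44 mm wide, 60 g, reaching 52 mm below the pin; shut, its lower edge is 6 mm inside the pin and 3 mm above the bin floor. 0 = shut, positive = swung inward (rad), at most 1.45; it cannot swing outward and falls shut by its weight, but only when what stands behind it is farther in than about 45 mm from the pin.
- plug: The cast iron pipe plug to put away, about 0.25 kg: round threaded body 42 mm in diameter and 22 mm high, on it a square head 24 x 24 mm, 17 mm tall, 39 mm in all. It stands head up on the drawer floor. Origin: centre of its underside; z up through the head, x and y square to the head's faces.
- stock_plug: An equal plug already standing in the lane, loose, 3 to 16 mm short of the yellow cross divider; it slides on when pushed (about 1 to 2 N). The divider is rigid, 52 mm tall, clipped across the lane with its face 133 to 155 mm in from the pin; its place is not measured and must be felt. Two packed plugs take 84 mm in front of it. Origin and axes as the plug.
- stick: Dark hardwood push stick, square-ended, 190 mm long (its y), 20 mm wide (x), 22 mm high (z), about 60 g, lying on the drawer floor. Origin: centre of its underside. Ends at y -95 and 95 mm.
- valve: Bystander: green ball valve, body 58 mm long, 30 mm wide, its flat lever to +y 42 mm high and reaching 77 mm from the origin. Origin: centre of the body's underside.
- clamp: Bystander: steel T-bolt clamp lying flat, band 56 mm in diameter and 19 mm high, with its square-headed bolt 33 mm to +y. Origin: centre of the band's underside.
- nut1: Bystander: brass compression nut, 29 mm over corners, 17 mm high. Origin: centre of its underside.
- nut2: Bystander: the other brass compression nut, same size.
Mind the look-alikes: they are no part of the job. Of the things like the stick, leave any that is purple; of the rest the larger one is meant. What is shaped like the plug but white is not meant.

How it is judged:
By the outcome, as a careful person would: the job done as asked, in the order asked, and still so for the second after the job is handed in, with the robot touching nothing.
It also fails if it takes over 64 s, if anything falls off the work surface, if the arm or the gripper's body presses on something with over 40 N, if the wrist force passes 120 N, or if a joint passes its speed limit or range.

## Working session

There is one attempt and no reset: what is moved stays moved. The work goes in short steps, Python scripts to look and compute and a tool call to move; the robot and the scene stay as the last step left them, time stands still between calls to the robot, and variables do not carry over. Pictures are saved under pics/ and viewed, and the job is handed in when it is done.

Besides the shell and the picture viewer there is one more tool, called after ">>>" as name([rows], argument=value, ...), one row to a line, values as JSON. drive_tool: Moves the arm, as the interface text tells. Its arguments: {"type":"object","properties":{"steps":{"type":"array","items":{"type":"object","properties":{"slide":{"type":"array","items":{"type":"number"}},"dr":{"type":"array","items":{"type":"number"}},"fingers":{"type":"number"}}}}},"required":["steps"]}

```bash
mkdir -p pics; ls
cat > h.py <<'E'
import numpy as np, cv2
from cell import env, optics
def snap(n,f):
    im=optics.read_camera(n); cv2.imwrite('pics/'+f,im[:,:,::-1]); return im
E
python3 - <<'E'
from h import *
print(env.state())
for n in ('scene','top','wrist'):
    m=optics.camera_model(n); print(n,m); np.savez('cam_%s0.npz'%n,**m)
    snap(n,n+'0.png')
E
```

```text
pics
{'t': 0.0, 'joints': array([ 1.15340427e+00,  4.91584098e-01,  1.55950510e+00, -2.71052460e-05,
        1.09167692e+00, -1.05569949e-01]), 'qvel': array([-0.00114196, -0.00048449,  0.00138531, -0.00170371, -0.00121954,
        0.00050822]), 'tau': array([ 2.17086796e-03, -6.12646151e+01, -2.58189332e+01,  6.93294732e-02,
        4.81056562e-02, -4.60652291e-05]), 'eef_pos': array([191.60429021, 594.62651392, 214.02733673]), 'tcp_rot': array([-1.57196579e+00,  9.97480755e-05, -3.11809657e-01]), 'ft_force': array([ 0.12725941, -0.01223639, -0.45088475]), 'moment': array([ 0.02078702, -0.01548913, -0.06213454]), 'opening': 0.9953040911514226}
scene {'mtx': array([[445.74909515,   0.        , 313.89888102],
       [  0.        , 445.74909515, 238.97233307],
       [  0.        ,   0.        ,   1.        ]]), 'R': array([[-0.70763303,  0.70657326, -0.00311702],
       [ 0.40268924,  0.39966049, -0.82347609],
       [-0.58060044, -0.58397407, -0.56734241]]), 't': array([ 432.34785381, -128.06217214, 1204.81089428])}
top {'mtx': array([[445.85443701,   0.        , 317.58730365],
       [  0.        , 445.85443701, 237.38358175],
       [  0.        ,   0.        ,   1.        ]]), 'R': array([[ 0.01486076, -0.9998437 ,  0.00957777],
       [-0.98481947, -0.0162929 , -0.17281536],
       [ 0.17294439, -0.00686421, -0.98490767]]), 't': array([-78.68820662, 520.97380447, 792.67955414])}
wrist {'mtx': array([[336.88018536,   0.        , 318.90959271],
       [  0.        , 336.88018536, 240.69397538],
       [  0.        ,   0.        ,   1.        ]]), 'R': array([[ 3.07206380e-01,  9.51642677e-01, -6.74854138e-04],
       [ 9.09143921e-01, -2.93277358e-01,  2.95712229e-01],
       [ 2.81214458e-01, -9.14582229e-02, -9.55276830e-01]]), 't': array([-625.28338895,  -33.73579637,  392.04663503])}
```

View pics/scene0.png

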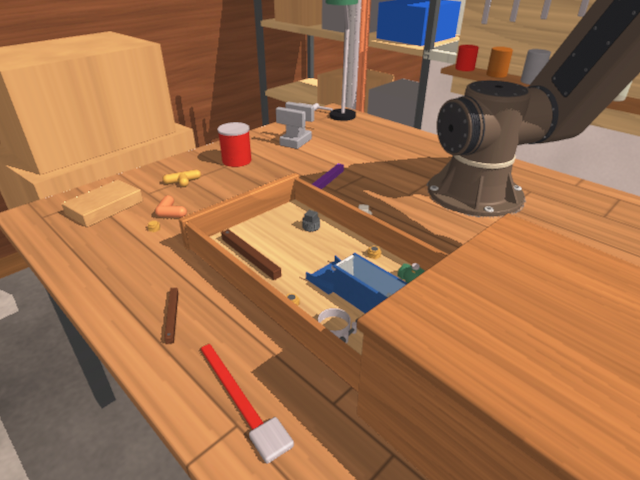

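View pics/top0.png

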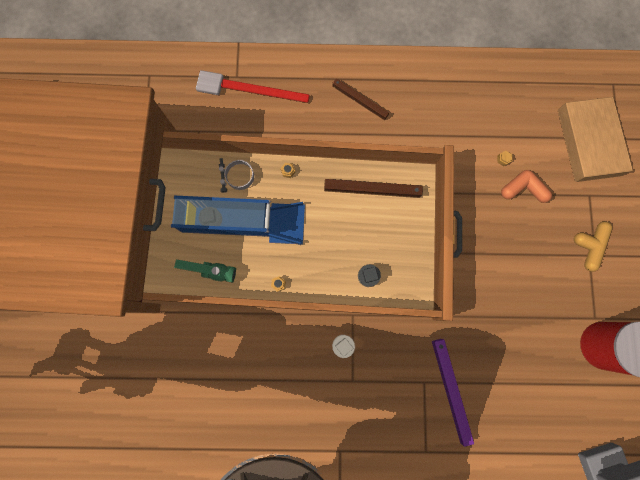

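View pics/wrist0.png

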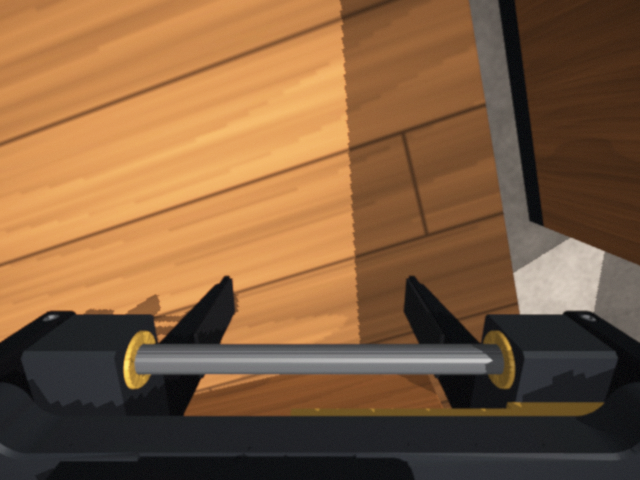

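```bash
cat >> h.py <<'E'
def ray(m,u,v,z):
    K,R,t=m['mtx'],m['R'],m['t']
    d=R.T@np.linalg.solve(K,np.array([u,v,1.])); c=-R.T@t
    return c+d*(z-c[2])/d[2]
def proj(m,X):
    c=m['R']@np.asarray(X,float)+m['t']; p=m['mtx']@c; return p[:2]/p[2]
def crop(src,dst,x0,x1,y0,y1,s):
    im=cv2.imread('pics/'+src)[y0:y1,x0:x1]; cv2.imwrite('pics/'+dst,cv2.resize(im,None,fx=s,fy=s,interpolation=cv2.INTER_CUBIC))
E
python3 - <<'E'
from h import *
crop('top0.png','top0c.png',150,460,135,325,2.5)
m=dict(np.load('cam_top0.npz'))
for n,u,v,z in [('stick L',325,186,42),('stick R',422,190,42),('plug',370,274,59),('tray L',268,217,23),('tray mouth',304,223,23),('drawer FR',435,300,20),('FL',436,163,20)]:
    print(n,ray(m,u,v,z).round(0))
E
```

```text
stick L [624. -83.  42.]
stick R [ 619. -271.   42.]
plug [ 454. -167.   59.]
tray L [565.  26.  23.]
tray mouth [554. -44.  23.]
drawer FR [ 410. -295.   20.]
FL [ 682. -306.   20.]
```

View pics/top0c.png

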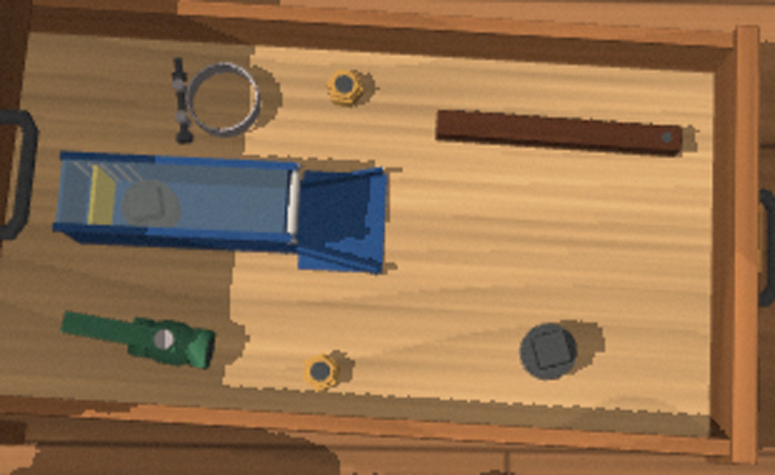

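```bash
cat >> h.py <<'E'
from scipy.spatial.transform import Rotation as Ro
def delta(p,yaw=None):
    s=env.state(); R=Ro.from_euler('xyz',s['tcp_rot']).as_matrix()
    T=Ro.from_euler('xyz',[-np.pi/2,0,s['tcp_rot'][2] if yaw is None else yaw]).as_matrix()
    print('t',s['t'].__round__(2),'pos',s['eef_pos'].round(1),'rot',s['tcp_rot'].round(3),'F',s['ft_force'].round(1),'op',round(s['opening'],3))
    print('slide',(R.T@(np.array(p)-s['eef_pos'])/1000).round(4).tolist(),'dr',Ro.from_matrix(R.T@T).as_rotvec().round(4).tolist())
E
python3 - <<'E'
from h import *
m=dict(np.load('cam_wrist0.npz')); print('cam c',-m['R'].T@m['t'])
m=dict(np.load('cam_top0.npz'))
print(ray(m,152,88,192),ray(m,125,315,192))
delta([330,400,330],-1.57)
delta([454,-80,260],-1.57)
E
```

```text
cam c [112.51255858 621.00830146 384.06717924]
[740.34122252 205.37816841 192.        ] [373.86683727 216.74292685 192.        ]
t 0.15 pos [191.6 594.7 214.2] rot [-1.572  0.    -0.312] F [-0.6 -0.6  0. ] op 0.999
slide [0.1914, -0.1157, -0.143] dr [0.0008, 1.2582, 0.0005]
t 0.15 pos [191.6 594.7 214.2] rot [-1.572  0.    -0.312] F [-0.6 -0.6  0. ] op 0.999
slide [0.4567, -0.0454, -0.5617] dr [0.0008, 1.2582, 0.0005]
```

>>> drive_tool([
  {"slide":[0.0,-0.04,0.0],"dr":[0,0.12,0]},
  {"slide":[0.03,-0.075,-0.02],"dr":[0,0.24,0]},
  {"slide":[0.06,-0.1,-0.05],"dr":[0,0.36,0]},
  {"slide":[0.09,-0.115,-0.08],"dr":[0,0.48,0]},
  {"slide":[0.13,-0.115,-0.11],"dr":[0,0.6,0]},
])

```text
invalid input
```

```bash
python3 -c "
from h import *
delta([500,-40,300],-1.57)"
```

```text
t 0.15 pos [191.6 594.7 214.2] rot [-1.572  0.    -0.312] F [-0.6 -0.6  0. ] op 0.999
slide [0.4882, -0.0854, -0.5096] dr [0.0008, 1.2582, 0.0005]
```

Perhaps all three fields are required.

>>> drive_tool([
  {"slide":[0.0,-0.04,0.0],"dr":[0,0.12,0],"fingers":0.095},
  {"slide":[0.03,-0.075,-0.02],"dr":[0,0.24,0],"fingers":0.095},
  {"slide":[0.06,-0.1,-0.05],"dr":[0,0.36,0],"fingers":0.095},
  {"slide":[0.09,-0.115,-0.08],"dr":[0,0.48,0],"fingers":0.095},
  {"slide":[0.13,-0.115,-0.11],"dr":[0,0.6,0],"fingers":0.095},
])

```text
t: 0.57
eef_pos: [267.7, 471.2, 329.3]
tcp_rot: [-1.567, 0.001, -0.916]
ft_force: [1.3, 0.2, 0.5]
opening: 0.994
```

```bash
python3 -c "
from h import *
delta([500,-40,300],-1.57)"
```

```text
t 0.57 pos [267.7 471.2 329.3] rot [-1.567e+00  1.000e-03 -9.160e-01] F [1.3 0.2 0.5] op 0.994
slide [0.547, 0.0283, -0.127] dr [-0.0029, 0.6537, -0.0022]
```

>>> drive_tool([
  {"slide":[0.04,0,-0.005],"dr":[0,0.12,0],"fingers":0.095},
  {"slide":[0.08,0,-0.015],"dr":[0,0.24,0],"fingers":0.095},
  {"slide":[0.12,0,-0.025],"dr":[0,0.36,0],"fingers":0.095},
  {"slide":[0.16,0,-0.035],"dr":[0,0.48,0],"fingers":0.095},
  {"slide":[0.2,0,-0.045],"dr":[0,0.6,0],"fingers":0.095},
])

```text
t: 0.98
eef_pos: [354.6, 284.4, 326.8]
tcp_rot: [-1.571, 0.0, -1.517]
ft_force: [0.6, 1.3, 0.0]
opening: 1.001
```

```bash
python3 -c "
from h import *
delta([510,-40,300],-1.57)"
```

```text
t 0.98 pos [354.6 284.4 326.8] rot [-1.571  0.    -1.517] F [0.6 1.3 0. ] op 1.001
slide [0.3322, 0.0268, 0.1379] dr [-0.0001, 0.0526, -0.0001]
```

>>> drive_tool([
  {"slide":[0.036,0,0.015],"dr":[0,0.01,0],"fingers":0.095},
  {"slide":[0.072,0,0.03],"dr":[0,0.02,0],"fingers":0.095},
  {"slide":[0.108,0.0,0.045],"dr":[0,0.03,0],"fingers":0.095},
  {"slide":[0.144,0,0.06],"dr":[0,0.05,0],"fingers":0.095},
  {"slide":[0.18,0,0.075],"dr":[0,0.05,0],"fingers":0.095},
])

```text
t: 1.4
eef_pos: [440.2, 109.1, 326.9]
tcp_rot: [-1.571, 0.0, -1.563]
ft_force: [0.8, 0.6, 0.4]
opening: 0.994
```

>>> drive_tool([
  {"slide":[0.037,0.005,0.015],"dr":[0,0,0],"fingers":0.095},
  {"slide":[0.074,0.01,0.03],"dr":[0,0,0],"fingers":0.095},
  {"slide":[0.11,0.015,0.045],"dr":[0,0,0],"fingers":0.095},
  {"slide":[0.135,0.02,0.055],"dr":[0,0,0],"fingers":0.095},
  {"slide":[0.15,0.025,0.06],"dr":[0,0,0],"fingers":0.095},
])

```text
t: 1.82
eef_pos: [502.0, -41.3, 301.2]
tcp_rot: [-1.571, -0.0, -1.564]
ft_force: [-0.3, 0.6, 0.0]
opening: 0.997
```

>>> drive_tool([
  {"slide":[0,0,0],"dr":[0,0,0],"fingers":0.095},
  {"slide":[0,0,0],"dr":[0,0,0],"fingers":0.095},
])

```text
t: 1.98
eef_pos: [501.0, -38.8, 301.4]
tcp_rot: [-1.572, 0.001, -1.563]
ft_force: [-0.5, 0.7, 0.4]
opening: 0.995
```

```bash
python3 -c "
from h import *
np.savez('cam_wrist1.npz',**optics.camera_model('wrist'))
snap('wrist','wrist1.png')
delta([510,-40,300],-1.57)"
```

```text
t 2.03 pos [500.9 -38.1 301.7] rot [-1.571  0.    -1.562] F [-0.1  0.1  0.6] op 0.999
slide [0.002, 0.0017, 0.009] dr [0.0005, 0.0077, -0.0004]
```

View pics/wrist1.png

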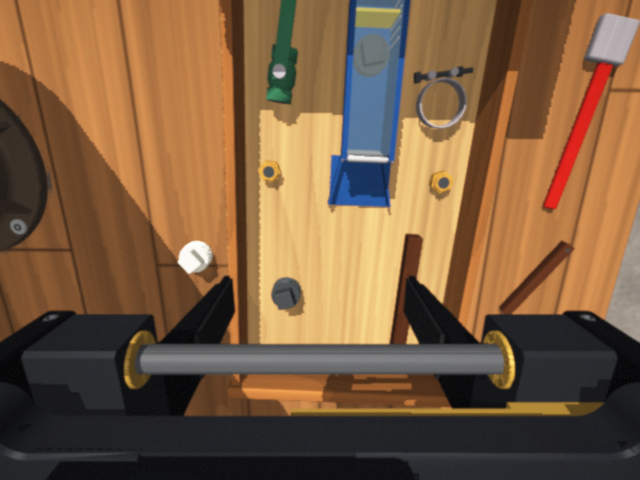

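```bash
python3 -c "
from h import *
crop('wrist1.png','w1a.png',310,430,0,220,3)
crop('wrist1.png','w1b.png',260,460,210,350,4)"
```

```text
(no output)
```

View pics/w1a.png

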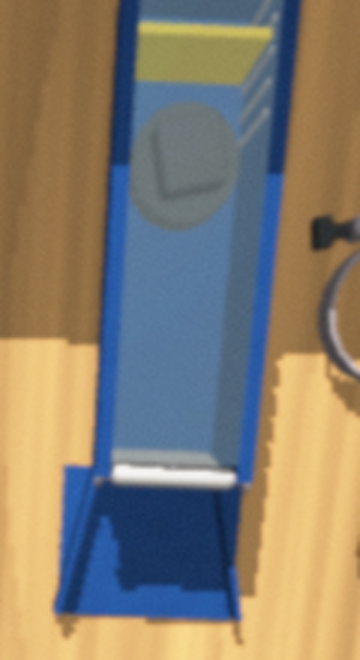

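View pics/w1b.png

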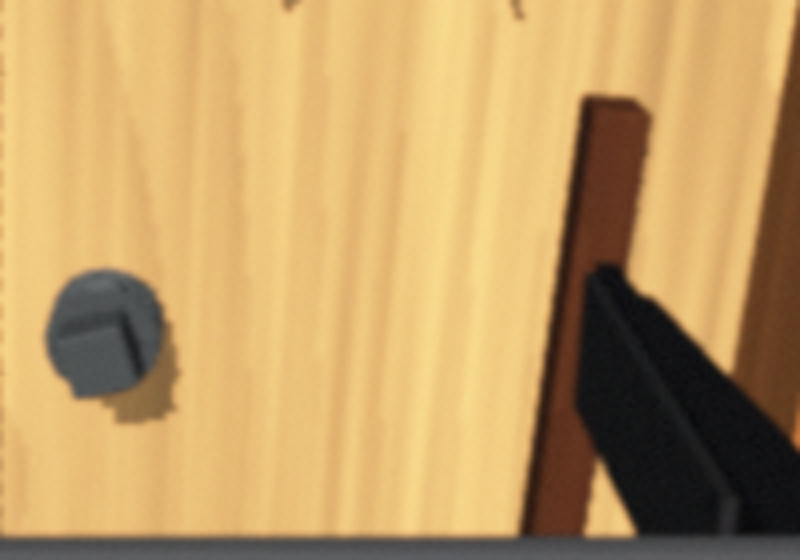

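```bash
python3 -c "
from h import *
m=dict(np.load('cam_wrist1.npz')); mt=dict(np.load('cam_top0.npz'))
f=lambda x,y:(310+x/3,y/3); g=lambda x,y:(260+x/4,210+y/4)
for n,(u,v),z in [('pinL',f(112,476),78),('pinR',f(238,480),78),('wallL0',f(96,480),81),('wallL1',f(120,0),81),('wallR0',f(250,482),81),('wallR1',f(298,0),81),('mouthL',f(57,612),39),('mouthR',f(238,618),39),('mouthL',f(60,612),23),('mouthR',f(238,618),23),('stockhead',f(183,158),62),('div top near?',f(205,32),75)]+[('head',g(*p),59) for p in [(62,345),(122,322),(137,382),(76,398)]]+[('stickFL',g(585,97),42),('stickFR',g(650,115),42),('stickbL',g(553,535),42)]:
  print(n,np.round([u,v],1),ray(m,u,v,z).round(1))
t=lambda x,y:(150+x/2.5,135+y/2.5)
print('top cam')
for n,(u,v),z in [('pin+x',t(297,170),78),('pin-x',t(292,238),78),('mouth+',t(386,170),39),('mouth-',t(382,273),39),('head',t(552,350),59),('stick',t(437,112),42),('stick',t(437,137),42),('stick',t(681,128),42),('stick',t(681,154),42),('stock',t(146,203),62)]:
  print(n,ray(mt,u,v,z).round(1))
"
```

```text
pinL [347.3 158.7] [533.3  21.7  78. ]
pinR [389.3 160. ] [581.1  20.6  78. ]
wallL0 [342. 160.] [527.1  20.4  81. ]
wallL1 [350.   0.] [530.8 175.3  81. ]
wallR0 [393.3 160.7] [585.   20.1  81. ]
wallR1 [409.3   0. ] [589.7 175.6  81. ]
mouthL [329. 204.] [514.4 -38.2  39. ]
mouthR [389.3 206. ] [592.9 -40.2  39. ]
mouthL [330. 204.] [516.2 -41.3  23. ]
mouthR [389.3 206. ] [596.3 -43.4  23. ]
stockhead [371.   52.7] [556.6 132.8  62. ]
div top near? [378.3  10.7] [560.4 168.1  75. ]
head [275.5 296.2] [ 443.5 -161.    59. ]
head [290.5 290.5] [ 464.  -152.3   59. ]
head [294.2 305.5] [ 468.7 -174.7   59. ]
head [279.  309.5] [ 447.7 -181.    59. ]
stickFL [406.2 234.2] [617.3 -77.4  42. ]
stickFR [422.5 238.8] [639.5 -83.5  42. ]
stickbL [398.2 343.8] [ 619.6 -245.3   42. ]
top cam
pin+x [578.9  19.9  78. ]
pin-x [528.2  21.8  78. ]
mouth+ [590.  -44.2  39. ]
mouth- [509.8 -42.8  39. ]
head [ 451.7 -168.6   59. ]
stick [636.  -82.8  42. ]
stick [616. -83.  42.]
stick [ 626.6 -271.5   42. ]
stick [ 605.8 -271.    42. ]
stock [555.8 132.7  62. ]
```

```bash
python3 -c "
from h import *
m=dict(np.load('cam_wrist1.npz'))
for d in (-47.5,47.5): print(proj(m,[500.9+d,-38.1,301.7]), proj(m,[500.9+d,-28.1,301.7]))
delta([454,-168,120],-1.326)"
```

```text
[231.35417771 294.02846976] [230.07027981 277.39231002]
[402.61861795 295.29483035] [404.09211131 278.67511606]
t 2.03 pos [500.9 -38.1 301.7] rot [-1.571  0.    -1.562] F [-0.1  0.1  0.6] op 0.999
slide [0.1296, 0.1817, -0.0479] dr [0.0005, -0.2363, -0.0005]
```

>>> drive_tool([
  {"slide":[0.023,0.033,-0.009],"dr":[0,-0.08,0],"fingers":0.045},
  {"slide":[0.046,0.066,-0.018],"dr":[0,-0.16,0],"fingers":0.045},
  {"slide":[0.069,0.099,-0.027],"dr":[0,-0.236,0],"fingers":0.045},
  {"slide":[0.092,0.13,-0.036],"dr":[0,-0.236,0],"fingers":0.045},
  {"slide":[0.112,0.155,-0.043],"dr":[0,-0.236,0],"fingers":0.045},
])

```text
t: 2.45
eef_pos: [458.2, -150.4, 145.6]
tcp_rot: [-1.571, 0.0, -1.324]
ft_force: [-0.0, -0.4, -0.3]
opening: 0.708
```

>>> drive_tool([
  {"slide":[0.012,0.015,0],"dr":[0,0,0],"fingers":0.045},
  {"slide":[0.016,0.024,0],"dr":[0,0,0],"fingers":0.045},
  {"slide":[0.016,0.024,0],"dr":[0,0,0],"fingers":0.045},
  {"slide":[0.016,0.024,0],"dr":[0,0,0],"fingers":0.045},
])

```text
t: 2.78
eef_pos: [463.5, -165.4, 123.3]
tcp_rot: [-1.571, 0.0, -1.325]
ft_force: [0.5, 1.4, 0.1]
opening: 0.483
```

```bash
python3 -c "
from h import *
np.savez('cam_wrist2.npz',**optics.camera_model('wrist'))
snap('wrist','wrist2.png')
delta([454,-168,120],-1.326)
print(proj(optics.camera_model('wrist'),env.state()['eef_pos']))
crop('wrist2.png','w2.png',200,440,150,350,3)"
```

```text
t 2.83 pos [ 463.6 -165.4  123.8] rot [-1.570e+00 -1.000e-03 -1.325e+00] F [-0.3  0.6  0.2] op 0.481
slide [0.0002, 0.0037, -0.01] dr [-0.0009, 0.0014, 0.0006]
[317.06863243 295.16427202]
```

View pics/w2.png

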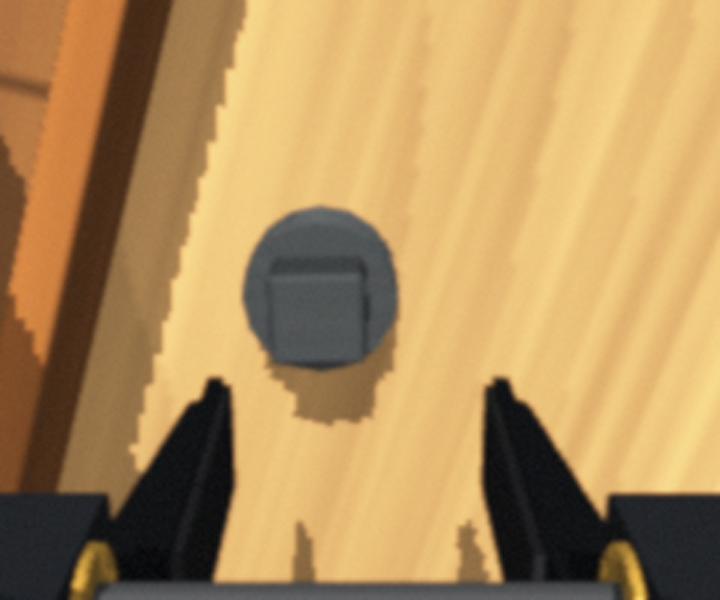

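```bash
python3 -c "
from h import *
m=dict(np.load('cam_wrist2.npz'))
print(ray(m,305.7,255.3,59),ray(m,305.7-2.4,255.3,59))
p=ray(m,305.7-2.4,255.3,59); 
delta([p[0],p[1],85],-1.326)"
```

```text
[ 454.82826961 -167.07700563   59.        ] [ 453.11012153 -167.50786702   59.        ]
t 2.83 pos [ 463.6 -165.4  123.8] rot [-1.570e+00 -1.000e-03 -1.325e+00] F [-0.3  0.6  0.2] op 0.481
slide [-0.0005, 0.0387, -0.0108] dr [-0.0009, 0.0014, 0.0006]
```

>>> drive_tool([
  {"slide":[0,0.01,-0.0105],"dr":[0,0.03,0],"fingers":0.045},
  {"slide":[0,0.04,-0.0105],"dr":[0,0.03,0],"fingers":0.045},
  {"slide":[0,0.065,-0.0105],"dr":[0,0.03,0],"fingers":0.045},
  {"slide":[0,0.077,-0.0105],"dr":[0,0.03,0],"fingers":0.045},
  {"slide":[0,0.078,-0.0105],"dr":[0,0.03,0],"fingers":0.045},
])

```text
t: 3.25
eef_pos: [452.8, -167.8, 44.0]
tcp_rot: [-1.572, 0.001, -1.355]
ft_force: [-0.4, 0.0, -0.5]
opening: 0.472
```

```bash
python3 -c "
from h import *
delta([453.5,-167.3,45],-1.35)
snap('wrist','wrist3.png')"
```

```text
t 3.25 pos [ 452.8 -167.8   44. ] rot [-1.572e+00  1.000e-03 -1.355e+00] F [-0.4  0.  -0.5] op 0.472
slide [-0.0003, -0.001, 0.0008] dr [0.0011, -0.0046, -0.0011]
```

View pics/wrist3.png

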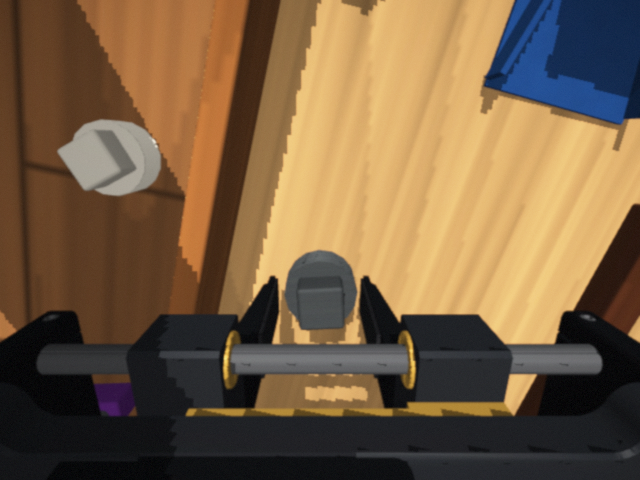

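Plug head sits centred between the fingers at (321,300). Close and lift.

>>> drive_tool([
  {"slide":[0,-0.0005,0],"dr":[0,0,0],"fingers":0.015},
  {"slide":[0,-0.0005,0],"dr":[0,0,0],"fingers":0.015},
  {"slide":[0,-0.0005,0],"dr":[0,0,0],"fingers":0.015},
  {"slide":[0,-0.0005,0],"dr":[0,0,0],"fingers":0.015},
  {"slide":[0,-0.0005,0],"dr":[0,0,0],"fingers":0.015},
])

```text
t: 3.72
eef_pos: [453.4, -169.0, 46.3]
tcp_rot: [-1.569, -0.001, -1.356]
ft_force: [-0.1, 1.0, 8.9]
opening: 0.253
```

>>> drive_tool([
  {"slide":[0,-0.0005,0],"dr":[0,0,0],"fingers":0.015},
  {"slide":[0,-0.02,0],"dr":[0,0,0],"fingers":0.015},
  {"slide":[0,-0.05,0],"dr":[0,0,0],"fingers":0.015},
  {"slide":[0,-0.065,0],"dr":[0,0,0],"fingers":0.015},
  {"slide":[0,-0.07,0],"dr":[0,0,0],"fingers":0.015},
])

```text
t: 4.13
eef_pos: [453.6, -169.2, 117.5]
tcp_rot: [-1.568, -0.002, -1.356]
ft_force: [0.1, -0.2, -2.0]
opening: 0.249
```

```bash
python3 -c "
from h import *
delta([552.5,-90,120],-1.597)
snap('wrist','wrist4.png')"
```

```text
t 4.13 pos [ 453.6 -169.2  117.5] rot [-1.568 -0.002 -1.356] F [ 0.1 -0.2 -2. ] op 0.249
slide [-0.0563, -0.0023, 0.1136] dr [-0.0028, 0.2412, 0.0018]
```

View pics/wrist4.png

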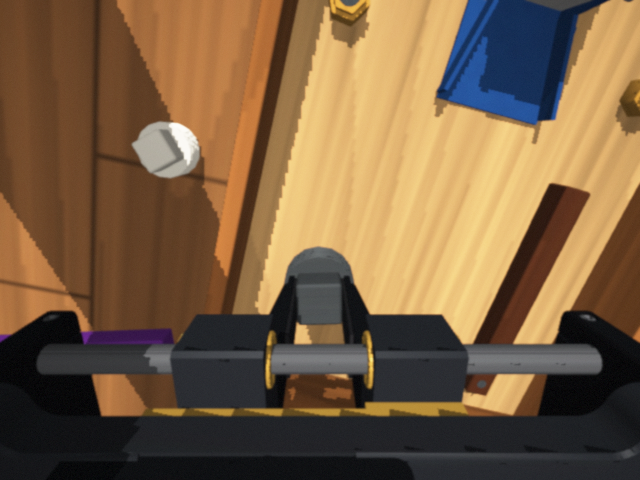

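>>> drive_tool([
  {"slide":[-0.013,0,0.026],"dr":[0,0.06,0],"fingers":0.015},
  {"slide":[-0.027,0,0.055],"dr":[0,0.12,0],"fingers":0.015},
  {"slide":[-0.041,0,0.084],"dr":[0,0.18,0],"fingers":0.015},
  {"slide":[-0.053,0,0.108],"dr":[0,0.24,0],"fingers":0.015},
  {"slide":[-0.056,0,0.1136],"dr":[0,0.241,0],"fingers":0.015},
])

```text
t: 4.6
eef_pos: [554.1, -87.8, 113.9]
tcp_rot: [-1.571, 0.001, -1.598]
ft_force: [-1.6, 0.7, -2.8]
opening: 0.251
```

>>> drive_tool([
  {"slide":[0,0,0],"dr":[0,0,0],"fingers":0.015},
  {"slide":[0,0,0],"dr":[0,0,0],"fingers":0.015},
])

```text
t: 4.77
eef_pos: [551.0, -89.9, 114.1]
tcp_rot: [-1.573, 0.001, -1.595]
ft_force: [-0.3, -0.3, -2.3]
opening: 0.248
```

```bash
python3 -c "
from h import *
np.savez('cam_wrist5.npz',**optics.camera_model('wrist'))
delta([552.5,-90,120],-1.597)
snap('wrist','wrist5.png')
print(proj(optics.camera_model('wrist'),env.state()['eef_pos']))
crop('wrist5.png','w5.png',240,420,0,330,1.8)
crop('wrist5.png','w5b.png',250,420,50,210,4)"
```

```text
t 4.77 pos [551.  -89.9 114.1] rot [-1.573e+00  1.000e-03 -1.595e+00] F [-0.3 -0.3 -2.3] op 0.248
slide [0.0001, -0.0059, 0.0015] dr [0.0022, 0.002, -0.0005]
[317.22877717 295.60111974]
```

View pics/wrist5.png

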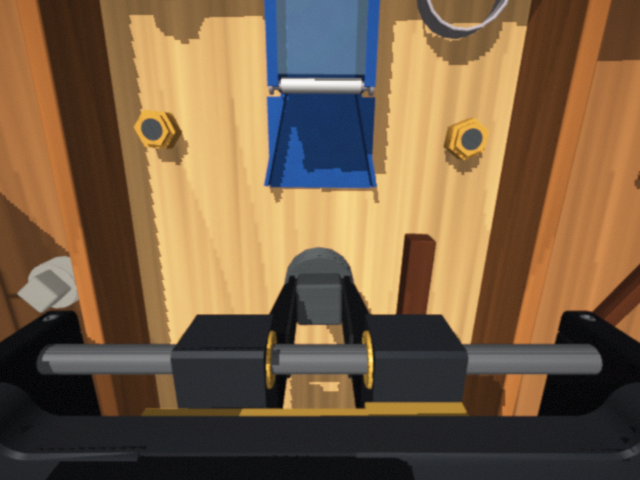

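View pics/w5b.png

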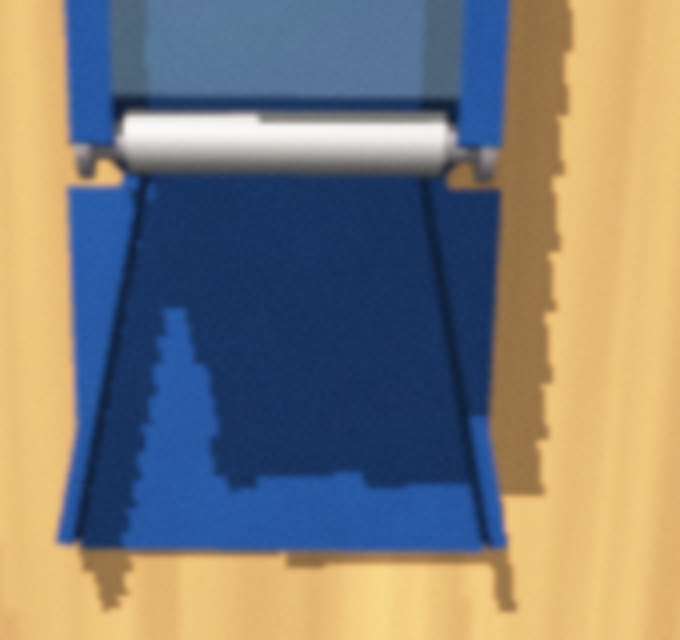

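```bash
python3 -c "
from h import *
m=dict(np.load('cam_wrist5.npz'))
g=lambda x,y:(250+x/4-2.3,50+y/4)
for n,p,z in [('mouthL',(78,545),23),('mouthR',(490,547),23),('outL',(58,543),39),('outR',(505,545),39),('pinL',(120,142),78),('pinR',(450,142),78),('wl',(70,130),81),('wr',(503,130),81),('wl',(66,0),81),('wr',(509,0),81)]:
  print(n,ray(m,*g(*p),z).round(1))
a=m
for n,p,z in [('wlfar',(265,0),81),('wrfar',(380,0),81)]: print(n,ray(m,p[0]-2.3,p[1],z).round(1))
"
```

```text
mouthL [512.8 -41.1  23. ]
mouthR [592.4 -43.5  23. ]
outL [511.8 -38.5  39. ]
outR [592.8 -40.8  39. ]
pinL [531.5  22.5  78. ]
pinR [577.7  21.4  78. ]
wl [525.   23.8  81. ]
wr [584.6  22.3  81. ]
wl [525.6  39.7  81. ]
wr [585.1  38.2  81. ]
wlfar [526.5  62.8  81. ]
wrfar [585.9  61.2  81. ]
```

```bash
python3 -c "
from h import *
delta([553.7,-11,60],-1.600)"
```

```text
t 4.82 pos [550.8 -90.3 114.4] rot [-1.573  0.    -1.596] F [-0.1  0.1 -2.2] op 0.248
slide [-0.0793, 0.0545, 0.001] dr [0.0019, 0.0039, -0.0004]
```

>>> drive_tool([
  {"slide":[-0.03,0,0.001],"dr":[0,0.004,0],"fingers":0.015},
  {"slide":[-0.06,0.0,0.001],"dr":[0,0.004,0],"fingers":0.015},
  {"slide":[-0.078,0.02,0.001],"dr":[0,0.004,0],"fingers":0.015},
  {"slide":[-0.079,0.045,0.001],"dr":[0.002,0.004,0],"fingers":0.015},
  {"slide":[-0.079,0.053,0.001],"dr":[0.002,0.004,0],"fingers":0.015},
])

```text
t: 5.23
eef_pos: [553.1, -10.8, 60.0]
tcp_rot: [-1.572, 0.0, -1.6]
ft_force: [-0.6, -0.5, -3.8]
opening: 0.25
```

>>> drive_tool([
  {"slide":[0,0.001,0],"dr":[0,0,0],"fingers":0.015},
  {"slide":[0,0.003,0],"dr":[0,0,0],"fingers":0.015},
])

```text
t: 5.4
eef_pos: [554.9, -12.0, 59.6]
tcp_rot: [-1.569, 0.0, -1.602]
ft_force: [0.0, -0.4, -1.9]
opening: 0.248
```

```bash
python3 -c "
from h import *
delta([553.7,-11,52],-1.600)
snap('wrist','wrist6.png')"
```

```text
t 5.4 pos [554.9 -12.   59.6] rot [-1.569  0.    -1.602] F [ 0.  -0.4 -1.9] op 0.248
slide [-0.001, 0.0076, -0.0013] dr [-0.0016, -0.0018, -0.0001]
```

View pics/wrist6.png

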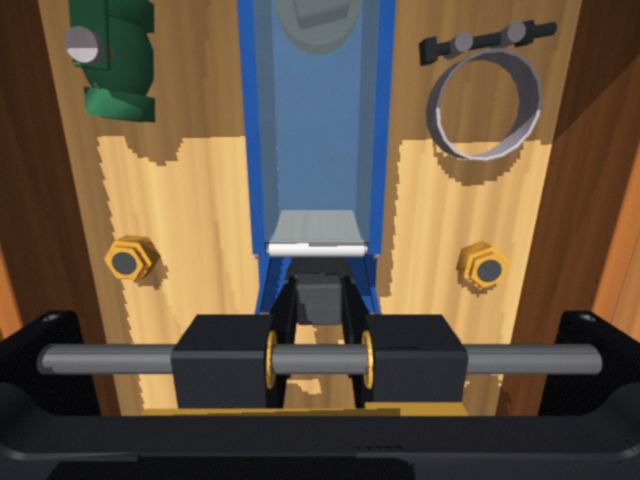

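>>> drive_tool([
  {"slide":[0.001,0.004,-0.001],"dr":[0,0,0],"fingers":0.015},
  {"slide":[0.001,0.007,-0.001],"dr":[0,0,0],"fingers":0.015},
  {"slide":[0.001,0.008,-0.001],"dr":[0,0,0],"fingers":0.015},
  {"slide":[0.001,0.0085,-0.001],"dr":[0,0,0],"fingers":0.015},
])

```text
t: 5.78
eef_pos: [554.1, -12.2, 50.9]
tcp_rot: [-1.569, 0.0, -1.601]
ft_force: [-0.1, 0.1, -1.4]
opening: 0.247
```

>>> drive_tool([
  {"slide":[0,0.001,0],"dr":[0,0,0],"fingers":0.015},
  {"slide":[0,0.001,0],"dr":[0,0,0],"fingers":0.015},
])

```text
t: 5.95
eef_pos: [554.0, -12.0, 49.8]
tcp_rot: [-1.569, 0.0, -1.601]
ft_force: [-0.1, 0.8, -2.1]
opening: 0.251
```

>>> drive_tool([
  {"slide":[0,0.0005,0],"dr":[0,0,0],"fingers":0.015},
  {"slide":[0,0.001,0],"dr":[0,0,0],"fingers":0.015},
  {"slide":[0,0.001,0],"dr":[0,0,0],"fingers":0.015},
])

```text
t: 6.2
eef_pos: [554.1, -12.0, 49.3]
tcp_rot: [-1.568, -0.0, -1.601]
ft_force: [-2.0, -0.4, 4.0]
opening: 0.248
```

>>> drive_tool([
  {"slide":[0,0,0],"dr":[0,0,0],"fingers":0.042},
  {"slide":[0,0,0],"dr":[0,0,0],"fingers":0.042},
  {"slide":[0,0,0],"dr":[0,0,0],"fingers":0.042},
  {"slide":[0,-0.01,0],"dr":[0,0,0],"fingers":0.042},
  {"slide":[0,-0.03,0],"dr":[0,0,0],"fingers":0.042},
])

```text
t: 6.62
eef_pos: [553.1, -11.8, 77.9]
tcp_rot: [-1.572, 0.001, -1.601]
ft_force: [-0.4, -0.2, 0.2]
opening: 0.441
```

>>> drive_tool([
  {"slide":[0,-0.03,0],"dr":[0,0,0],"fingers":0.042},
  {"slide":[0.03,-0.05,0],"dr":[0,0,0],"fingers":0.042},
  {"slide":[0.06,-0.05,0],"dr":[0,0,0],"fingers":0.042},
  {"slide":[0.1,-0.05,0],"dr":[0,0,0],"fingers":0.042},
  {"slide":[0.13,-0.05,0.02],"dr":[0,0,0],"fingers":0.042},
])

```text
t: 7.03
eef_pos: [568.0, -144.2, 130.3]
tcp_rot: [-1.569, -0.0, -1.601]
ft_force: [1.0, -0.0, 0.5]
opening: 0.441
```

>>> drive_tool([
  {"slide":[0,0,0.01],"dr":[0,0,0],"fingers":0.042},
  {"slide":[0,0,0.01],"dr":[0,0,0],"fingers":0.042},
])

```text
t: 7.2
eef_pos: [581.4, -144.5, 129.4]
tcp_rot: [-1.567, -0.0, -1.603]
ft_force: [-1.5, -0.0, 0.1]
opening: 0.442
```

```bash
python3 -c "
from h import *
np.savez('cam_wrist7.npz',**optics.camera_model('wrist'))
delta([553.7,-11,52],-1.600)
snap('wrist','wrist7.png')"
```

```text
t 7.2 pos [ 581.4 -144.5  129.4] rot [-1.567 -0.    -1.603] F [-1.5 -0.   0.1] op 0.442
slide [-0.1325, 0.0772, -0.0323] dr [-0.0037, -0.0033, 0.0003]
```

View pics/wrist7.png

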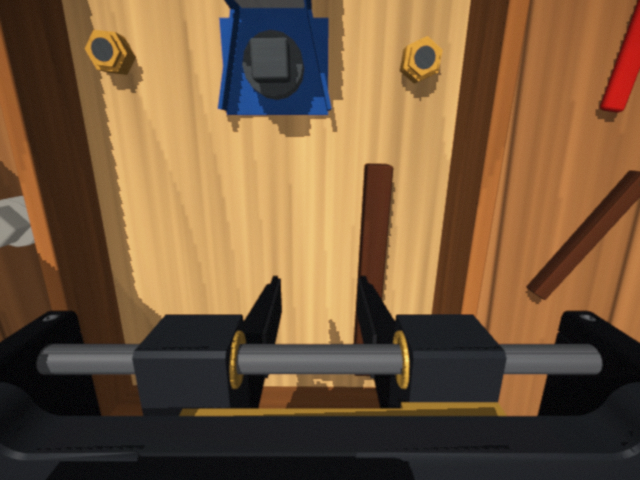

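```bash
python3 -c "
from h import *
crop('wrist7.png','w7.png',340,410,150,350,3.0)
m=dict(np.load('cam_wrist7.npz'))
for p,z in [((364.5,165),42),((392,166.5),42)]: print(ray(m,p[0]-2.3,p[1],z))
"
```

```text
[616.94828591 -81.49772582  42.        ]
[637.54461059 -83.27986562  42.        ]
```

View pics/w7.png

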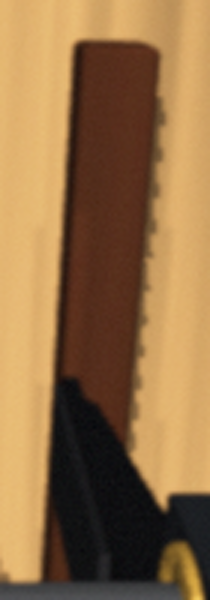

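```bash
python3 -c "
from h import *
m=dict(np.load('cam_wrist7.npz'))
g=lambda x,y:(340+x/3-2.3,150+y/3)
for p in [(160,55),(146,250),(130,445),(78,45),(70,200),(62,375)]: print(ray(m,*g(*p),42).round(1))
delta([621,-240,70],-1.571-.05)
"
```

```text
[638.6 -84.7  42. ]
[ 636.4 -135.3   42. ]
[ 633.4 -192.4   42. ]
[618.1 -81.5  42. ]
[ 616.2 -121.1   42. ]
[ 614.2 -170.4   42. ]
t 7.25 pos [ 580.2 -143.1  129. ] rot [-1.569  0.    -1.602] F [-0.2 -0.   0. ] op 0.442
slide [0.0956, 0.0591, 0.0437] dr [-0.0022, 0.0192, -0.0002]
```

>>> drive_tool([
  {"slide":[0.03,0.01,0.012],"dr":[0,0.005,0],"fingers":0.042},
  {"slide":[0.06,0.03,0.026],"dr":[0,0.01,0],"fingers":0.042},
  {"slide":[0.088,0.05,0.04],"dr":[0,0.018,0],"fingers":0.042},
  {"slide":[0.0927,0.059,0.0431],"dr":[-0.002,0.018,0],"fingers":0.042},
  {"slide":[0.0927,0.059,0.0431],"dr":[-0.002,0.018,0],"fingers":0.042},
])

```text
t: 7.67
eef_pos: [619.4, -236.4, 67.5]
tcp_rot: [-1.574, 0.002, -1.619]
ft_force: [-1.1, -0.3, -1.1]
opening: 0.441
```

>>> drive_tool([
  {"slide":[0,0,0],"dr":[0,0,0],"fingers":0.042},
])

```text
t: 7.75
eef_pos: [619.6, -235.2, 69.7]
tcp_rot: [-1.573, 0.001, -1.618]
ft_force: [0.7, 1.3, -0.0]
opening: 0.442
```

```bash
python3 -c "
from h import *
delta([620.4,-237.1,22],-1.571-.048)
snap('wrist','wrist8.png')"
```

```text
t 7.75 pos [ 619.6 -235.2   69.7] rot [-1.573e+00  1.000e-03 -1.618e+00] F [ 0.7  1.3 -0. ] op 0.442
slide [0.0019, 0.0477, 0.0009] dr [0.0018, 0.001, -0.0011]
```

View pics/wrist8.png

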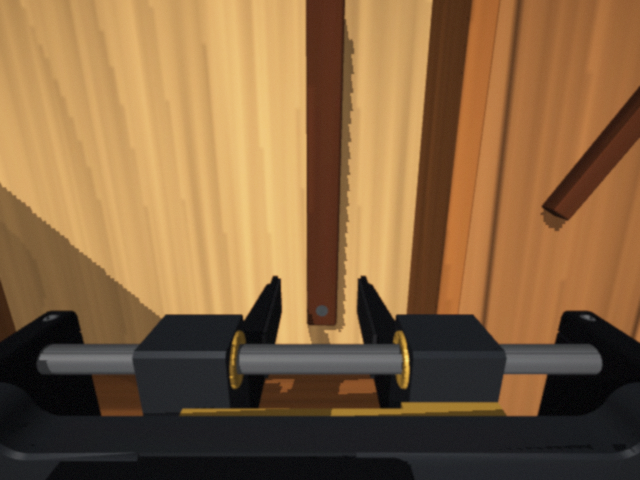

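>>> drive_tool([
  {"slide":[0.002,0.012,0.0015],"dr":[0.001,0,0],"fingers":0.042},
  {"slide":[0.002,0.03,0.002],"dr":[0.001,0,0],"fingers":0.042},
  {"slide":[0.002,0.042,0.002],"dr":[0.001,0,0],"fingers":0.042},
  {"slide":[0.002,0.047,0.002],"dr":[0.001,0,0],"fingers":0.042},
  {"slide":[0.002,0.0475,0.002],"dr":[0.001,0,0],"fingers":0.042},
])

```text
t: 8.22
eef_pos: [621.7, -238.1, 21.3]
tcp_rot: [-1.571, 0.001, -1.618]
ft_force: [0.3, -0.0, -1.1]
opening: 0.444
```

>>> drive_tool([
  {"slide":[0,0,0],"dr":[0,0,0],"fingers":0.042},
])

```text
t: 8.3
eef_pos: [622.3, -238.6, 22.5]
tcp_rot: [-1.57, 0.0, -1.618]
ft_force: [-0.2, -0.4, 0.7]
opening: 0.443
```

>>> drive_tool([
  {"slide":[0,-0.0005,0],"dr":[0,0,0],"fingers":0.01},
  {"slide":[0,-0.0005,0],"dr":[0,0,0],"fingers":0.01},
  {"slide":[0,-0.0005,0],"dr":[0,0,0],"fingers":0.01},
  {"slide":[0,-0.0005,0],"dr":[0,0,0],"fingers":0.01},
  {"slide":[0,-0.0005,0],"dr":[0,0,0],"fingers":0.01},
])

```text
t: 8.72
eef_pos: [622.4, -239.0, 23.4]
tcp_rot: [-1.569, -0.0, -1.619]
ft_force: [0.6, 0.0, 3.3]
opening: 0.207
```

>>> drive_tool([
  {"slide":[0,0,0],"dr":[0,0,0],"fingers":0.01},
  {"slide":[0,-0.005,0],"dr":[0,0,0],"fingers":0.01},
  {"slide":[0,-0.02,0],"dr":[0,0,0],"fingers":0.01},
  {"slide":[0,-0.04,0],"dr":[0,0,0],"fingers":0.01},
  {"slide":[0,-0.05,0],"dr":[0,0,0],"fingers":0.01},
])

```text
t: 9.13
eef_pos: [622.7, -239.1, 74.9]
tcp_rot: [-1.568, -0.001, -1.619]
ft_force: [0.7, -0.3, 0.2]
opening: 0.205
```

```bash
python3 -c "
from h import *
delta([546,-200,90],-1.601)
snap('wrist','wrist9.png');snap('scene','scene9.png');crop('scene9.png','s9.png',180,440,170,350,3)"
```

```text
t 9.13 pos [ 622.7 -239.1   74.9] rot [-1.568e+00 -1.000e-03 -1.619e+00] F [ 0.7 -0.3  0.2] op 0.205
slide [-0.0354, -0.0153, -0.0785] dr [-0.0026, -0.0178, 0.0006]
```

View pics/wrist9.png

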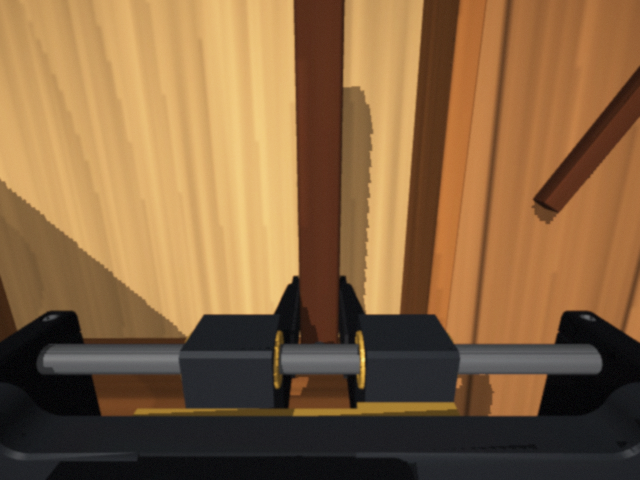

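View pics/s9.png

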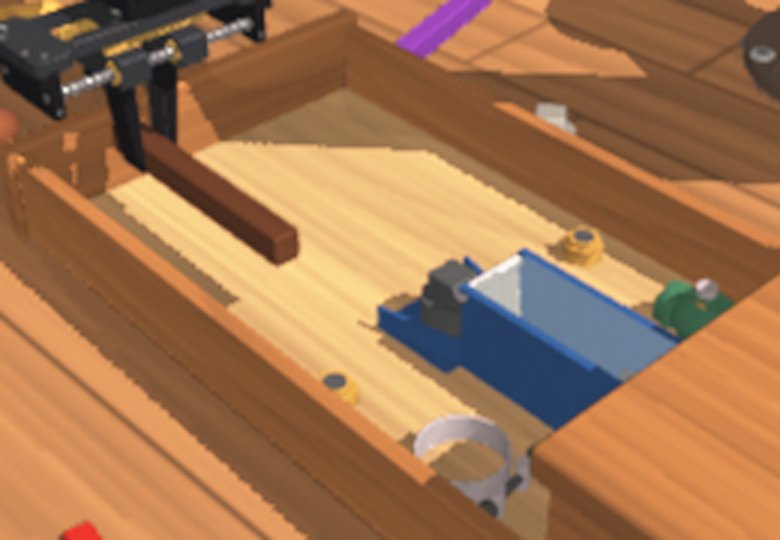

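```bash
python3 -c "
from h import *
delta([547.7,-212,75],-1.601)"
```

```text
t 9.23 pos [ 623.  -239.2   74.8] rot [-1.567e+00 -1.000e-03 -1.619e+00] F [ 0.3  0.3 -1.1] op 0.204
slide [-0.0236, -0.0005, -0.0765] dr [-0.004, -0.0178, 0.0012]
```

>>> drive_tool([
  {"slide":[-0.006,0,-0.025],"dr":[-0.002,-0.018,0],"fingers":0.01},
  {"slide":[-0.014,0,-0.055],"dr":[-0.004,-0.018,0],"fingers":0.01},
  {"slide":[-0.0236,0,-0.0765],"dr":[-0.004,-0.018,0.001],"fingers":0.01},
  {"slide":[-0.0236,0.015,-0.0765],"dr":[-0.004,-0.018,0.001],"fingers":0.01},
  {"slide":[-0.0236,0.03,-0.0765],"dr":[-0.004,-0.018,0.001],"fingers":0.01},
])

```text
t: 9.65
eef_pos: [546.1, -211.2, 42.7]
tcp_rot: [-1.573, 0.001, -1.601]
ft_force: [-0.2, -0.6, -0.2]
opening: 0.204
```

>>> drive_tool([
  {"slide":[0,0.008,0],"dr":[0,0,0],"fingers":0.01},
  {"slide":[0,0.012,0],"dr":[0,0,0],"fingers":0.01},
  {"slide":[0,0.012,0],"dr":[0,0,0],"fingers":0.01},
  {"slide":[0,0.012,0],"dr":[0,0,0],"fingers":0.01},
])

```text
t: 9.98
eef_pos: [547.1, -211.7, 30.7]
tcp_rot: [-1.574, 0.001, -1.601]
ft_force: [-0.1, -0.5, 0.1]
opening: 0.209
```

```bash
python3 -c "
from h import *
delta([547.7,-212,29.4],-1.601)
np.savez('cam_wristA.npz',**optics.camera_model('wrist'))
snap('wrist','wristA.png');snap('scene','sceneA.png');snap('top','topA.png')
crop('sceneA.png','sA.png',180,440,170,350,3);crop('topA.png','tA.png',150,460,135,325,2.5)
s=env.state()['eef_pos'];mt=dict(np.load('cam_scene0.npz'))
b=s+np.array([.03*157,157,-3.4])
for dz in (0,22):
  for dx in (-10,10): print(180,proj(mt,b+[dx,0,dz]),(proj(mt,b+[dx,0,dz])-[180,170])*3)
"
```

```text
t 9.98 pos [ 547.1 -211.7   30.7] rot [-1.574e+00  1.000e-03 -1.601e+00] F [-0.1 -0.5  0.1] op 0.209
slide [0.0003, 0.0013, 0.0007] dr [0.0033, 0.0002, -0.0013]
180 [318.8555369 261.2572405] [416.56661071 273.77172151]
180 [311.86845284 265.55920165] [395.60535853 286.67760496]
180 [318.89055643 252.53331776] [416.67166929 247.59995328]
180 [311.80507496 256.78131266] [395.41522487 260.34393799]
```

View pics/wristA.png

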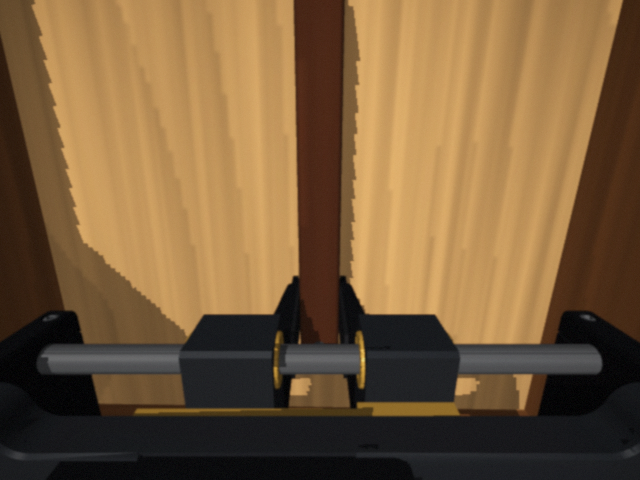

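View pics/sA.png

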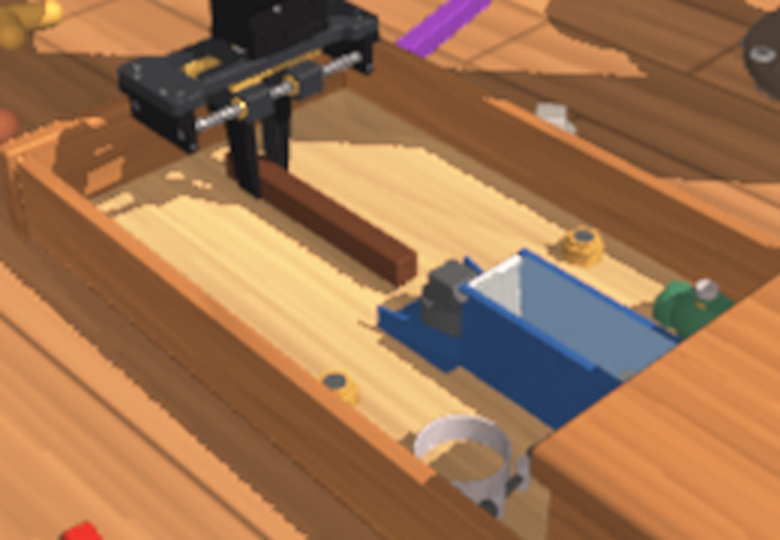

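View pics/tA.png

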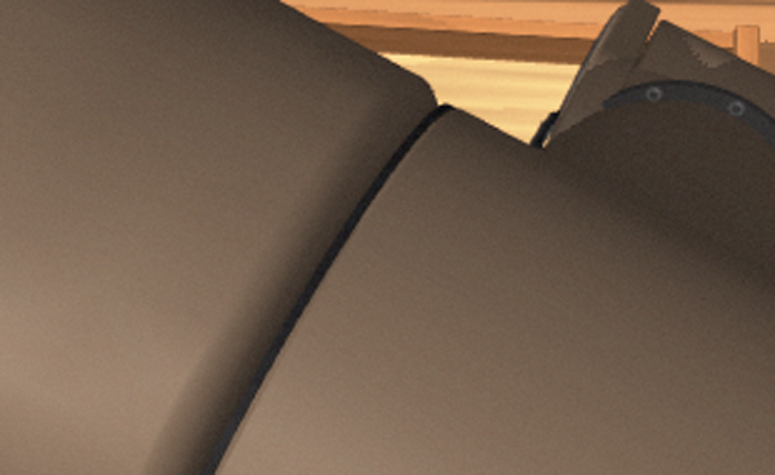

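>>> drive_tool([
  {"slide":[-0.006,0.001,0.0007],"dr":[0.003,0,0],"fingers":0.01},
  {"slide":[-0.012,0.0015,0.0007],"dr":[0.003,0,0],"fingers":0.01},
  {"slide":[-0.018,0.0015,0.0007],"dr":[0.003,0,0],"fingers":0.01},
  {"slide":[-0.024,0.0015,0.0007],"dr":[0.003,0,0],"fingers":0.01},
  {"slide":[-0.03,0.0015,0.0007],"dr":[0.003,0,0],"fingers":0.01},
])

```text
t: 10.55
eef_pos: [548.6, -180.9, 29.5]
tcp_rot: [-1.571, 0.001, -1.6]
ft_force: [0.1, -1.1, -1.2]
opening: 0.21
```

>>> drive_tool([
  {"slide":[-0.006,0,0],"dr":[0,0,0],"fingers":0.01},
  {"slide":[-0.012,0,0],"dr":[0,0,0],"fingers":0.01},
  {"slide":[-0.018,0,0],"dr":[0,0,0],"fingers":0.01},
  {"slide":[-0.024,0,0],"dr":[0,0,0],"fingers":0.01},
  {"slide":[-0.03,0,0],"dr":[0,0,0],"fingers":0.01},
])

```text
t: 10.97
eef_pos: [549.5, -151.1, 29.4]
tcp_rot: [-1.571, 0.001, -1.601]
ft_force: [-0.1, -2.4, -0.5]
opening: 0.216
```

```bash
python3 -c "
from h import *
s=env.state()['eef_pos']; yb=s[1]-22
print('tip yb',yb+157,'line err x',s[0]-(554.7+.03*yb))
delta([554.7+.03*(yb+60),22+yb+60,28.5],-1.601)
snap('wrist','wristB.png')"
```

```text
tip yb -16.08606569523107 line err x -0.0048104117801131
t 10.97 pos [ 549.5 -151.1   29.4] rot [-1.571e+00  1.000e-03 -1.601e+00] F [-0.1 -2.4 -0.5] op 0.216
slide [-0.06, 0.001, 0.0] dr [-0.0001, 0.0003, -0.001]
```

View pics/wristB.png

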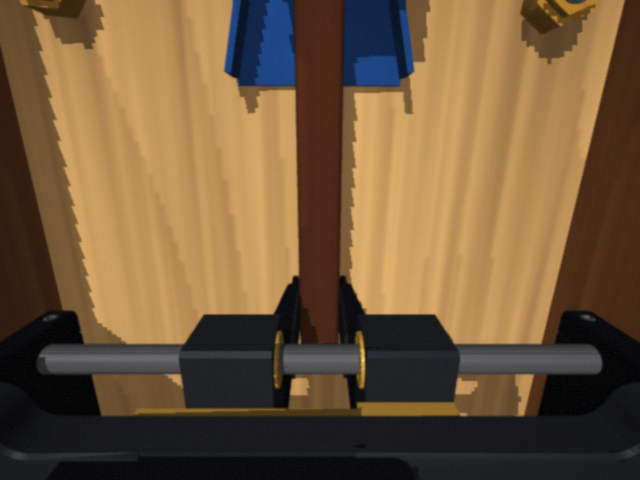

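>>> drive_tool([
  {"slide":[-0.006,0,0],"dr":[0,0,0],"fingers":0.01},
  {"slide":[-0.012,0,0],"dr":[0,0,0],"fingers":0.01},
  {"slide":[-0.018,0,0],"dr":[0,0,0],"fingers":0.01},
  {"slide":[-0.024,0,0],"dr":[0,0,0],"fingers":0.01},
  {"slide":[-0.03,0,0],"dr":[0,0,0],"fingers":0.01},
])

```text
t: 11.43
eef_pos: [550.3, -121.0, 29.4]
tcp_rot: [-1.571, 0.001, -1.601]
ft_force: [0.1, -1.9, -0.2]
opening: 0.211
```

>>> drive_tool([
  {"slide":[-0.005,0,0],"dr":[0,0,0],"fingers":0.01},
  {"slide":[-0.01,0,0],"dr":[0,0,0],"fingers":0.01},
  {"slide":[-0.015,0,0],"dr":[0,0,0],"fingers":0.01},
  {"slide":[-0.019,0,0],"dr":[0,0,0],"fingers":0.01},
  {"slide":[-0.022,0,0],"dr":[0,0,0],"fingers":0.01},
])

```text
t: 11.85
eef_pos: [551.0, -99.2, 29.5]
tcp_rot: [-1.571, 0.001, -1.601]
ft_force: [-0.7, -1.1, -0.7]
opening: 0.209
```

```bash
python3 -c "
from h import *
s=env.state()['eef_pos']; yb=s[1]-22
print('tip yb',yb+157,'line err x',s[0]-(554.7+.03*yb))
delta([554.7+.03*(yb+30),22+yb+30,29],-1.601)
snap('wrist','wristC.png');snap('scene','sceneC.png');crop('sceneC.png','sC.png',180,440,170,350,3)"
```

```text
tip yb 35.84734016723479 line err x -0.05048994027981735
t 11.85 pos [551.  -99.2  29.5] rot [-1.571e+00  1.000e-03 -1.601e+00] F [-0.7 -1.1 -0.7] op 0.209
slide [-0.03, 0.0005, 0.0001] dr [-0.0, 0.0004, -0.0011]
```

View pics/wristC.png

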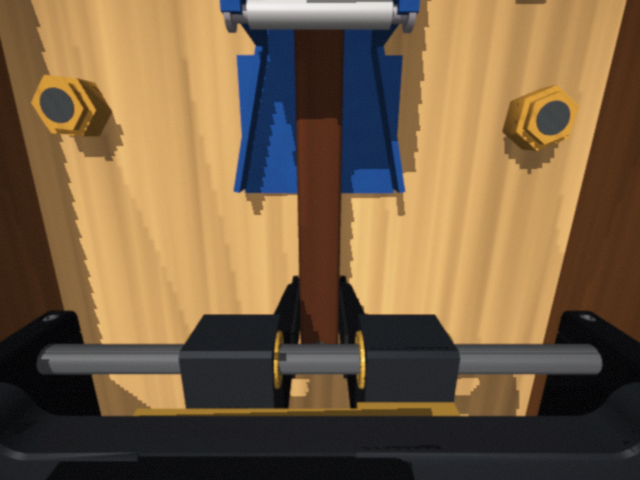

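View pics/sC.png

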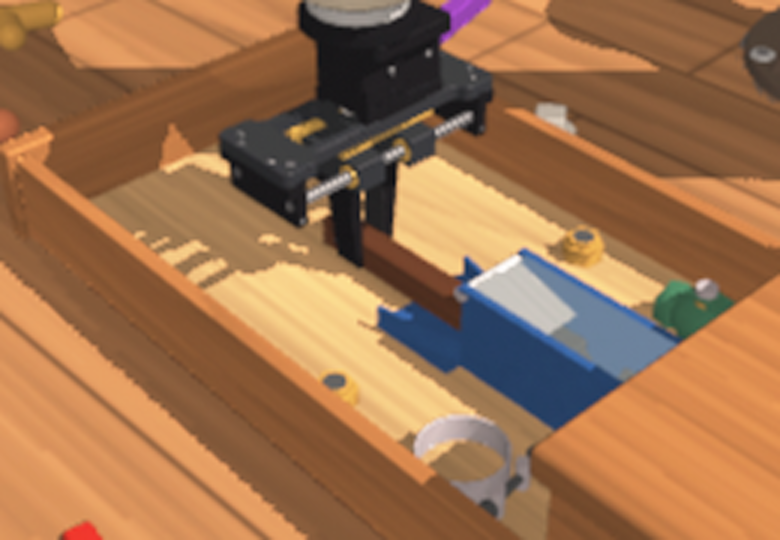

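>>> drive_tool([
  {"slide":[-0.002,0,0],"dr":[0,0,0],"fingers":0.01},
  {"slide":[-0.004,0,0],"dr":[0,0,0],"fingers":0.01},
  {"slide":[-0.006,0,0],"dr":[0,0,0],"fingers":0.01},
  {"slide":[-0.008,0,0],"dr":[0,0,0],"fingers":0.01},
  {"slide":[-0.01,0,0],"dr":[0,0,0],"fingers":0.01},
])

```text
t: 12.37
eef_pos: [551.3, -89.5, 29.5]
tcp_rot: [-1.571, 0.001, -1.601]
ft_force: [0.5, -1.1, -0.5]
opening: 0.207
```

>>> drive_tool([
  {"slide":[-0.001,0,0],"dr":[0,0,0],"fingers":0.01},
  {"slide":[-0.002,0,0],"dr":[0,0,0],"fingers":0.01},
  {"slide":[-0.003,0,0],"dr":[0,0,0],"fingers":0.01},
  {"slide":[-0.004,0,0],"dr":[0,0,0],"fingers":0.01},
])

```text
t: 12.7
eef_pos: [551.4, -85.6, 29.5]
tcp_rot: [-1.571, 0.001, -1.601]
ft_force: [0.3, -0.5, -1.1]
opening: 0.208
```

>>> drive_tool([
  {"slide":[-0.001,0,0],"dr":[0,0,0],"fingers":0.01},
  {"slide":[-0.002,0,0],"dr":[0,0,0],"fingers":0.01},
])

```text
t: 12.87
eef_pos: [551.5, -83.7, 29.5]
tcp_rot: [-1.571, 0.001, -1.601]
ft_force: [-0.1, -2.1, -1.0]
opening: 0.211
```

>>> drive_tool([
  {"slide":[-0.001,0,0],"dr":[0,0,0],"fingers":0.01},
  {"slide":[-0.002,0,0],"dr":[0,0,0],"fingers":0.01},
])

```text
t: 13.03
eef_pos: [551.6, -81.7, 29.5]
tcp_rot: [-1.571, 0.001, -1.601]
ft_force: [-0.6, -2.9, -0.9]
opening: 0.208
```

>>> drive_tool([
  {"slide":[-0.0007,0,0],"dr":[0,0,0],"fingers":0.01},
  {"slide":[-0.0015,0,0],"dr":[0,0,0],"fingers":0.01},
])

```text
t: 13.2
eef_pos: [551.6, -80.1, 29.5]
tcp_rot: [-1.571, 0.001, -1.601]
ft_force: [-0.7, -3.1, -1.5]
opening: 0.207
```

>>> drive_tool([
  {"slide":[-0.0007,0,0],"dr":[0,0,0],"fingers":0.01},
  {"slide":[-0.0015,0,0],"dr":[0,0,0],"fingers":0.01},
])

```text
t: 13.37
eef_pos: [551.7, -78.6, 29.5]
tcp_rot: [-1.571, 0.001, -1.601]
ft_force: [0.6, -3.3, -1.4]
opening: 0.21
```

>>> drive_tool([
  {"slide":[-0.0007,0,0],"dr":[0,0,0],"fingers":0.01},
  {"slide":[-0.0015,0,0],"dr":[0,0,0],"fingers":0.01},
])

```text
t: 13.53
eef_pos: [551.7, -77.1, 29.5]
tcp_rot: [-1.571, 0.001, -1.601]
ft_force: [-1.3, -2.5, -0.3]
opening: 0.211
```

>>> drive_tool([
  {"slide":[-0.0005,0,0],"dr":[0,0,0],"fingers":0.01},
  {"slide":[-0.001,0,0],"dr":[0,0,0],"fingers":0.01},
])

```text
t: 13.7
eef_pos: [551.7, -76.1, 29.5]
tcp_rot: [-1.571, 0.001, -1.601]
ft_force: [0.6, -3.5, -1.0]
opening: 0.207
```

>>> drive_tool([
  {"slide":[-0.0005,0,0],"dr":[0,0,0],"fingers":0.01},
  {"slide":[-0.001,0,0],"dr":[0,0,0],"fingers":0.01},
])

```text
t: 13.87
eef_pos: [551.7, -75.1, 29.5]
tcp_rot: [-1.571, 0.001, -1.601]
ft_force: [-0.4, -1.4, -1.4]
opening: 0.207
```

>>> drive_tool([
  {"slide":[-0.0005,0,0],"dr":[0,0,0],"fingers":0.01},
  {"slide":[-0.001,0,0],"dr":[0,0,0],"fingers":0.01},
])

```text
t: 14.03
eef_pos: [551.8, -74.1, 29.5]
tcp_rot: [-1.571, 0.001, -1.601]
ft_force: [-0.8, -2.7, -0.8]
opening: 0.207
```

>>> drive_tool([
  {"slide":[-0.0005,0,0],"dr":[0,0,0],"fingers":0.01},
  {"slide":[-0.001,0,0],"dr":[0,0,0],"fingers":0.01},
])

```text
t: 14.2
eef_pos: [551.9, -73.2, 29.5]
tcp_rot: [-1.571, 0.001, -1.601]
ft_force: [-0.5, -7.4, -1.0]
opening: 0.207
```

>>> drive_tool([
  {"slide":[-0.0005,0,0],"dr":[0,0,0],"fingers":0.01},
  {"slide":[-0.001,0,0],"dr":[0,0,0],"fingers":0.01},
])

```text
t: 14.37
eef_pos: [552.1, -73.0, 29.6]
tcp_rot: [-1.57, -0.0, -1.6]
ft_force: [-0.5, -14.2, -0.7]
opening: 0.206
```

```bash
python3 -c "
from h import *
delta([551.8,-74,29],-1.601)
snap('wrist','wristD.png')
crop('wristD.png','wD.png',200,440,0,260,2.3)"
```

```text
t 14.37 pos [552.1 -73.   29.6] rot [-1.57 -0.   -1.6 ] F [ -0.5 -14.2  -0.7] op 0.206
slide [0.001, 0.0006, -0.0003] dr [-0.0009, 0.0008, 0.0001]
```

View pics/wD.png

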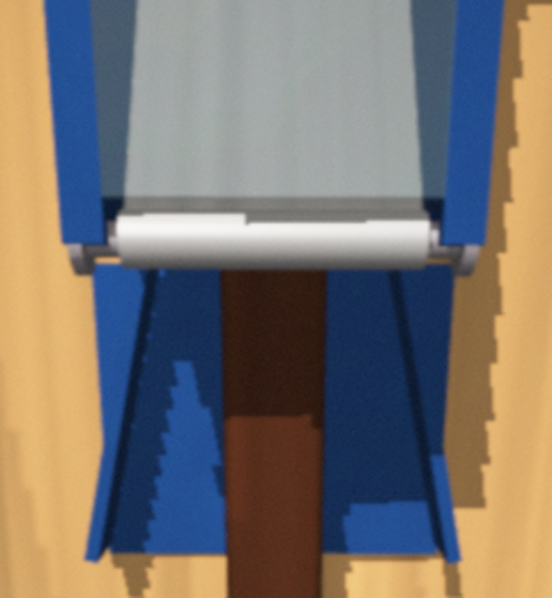

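>>> drive_tool([
  {"slide":[0.0005,0,0],"dr":[0,0,0],"fingers":0.01},
  {"slide":[0.0005,0,0],"dr":[0,0,0],"fingers":0.01},
  {"slide":[0.0005,0,0],"dr":[0,0,0],"fingers":0.01},
])

```text
t: 14.67
eef_pos: [552.0, -73.2, 29.6]
tcp_rot: [-1.57, 0.001, -1.601]
ft_force: [-0.5, -6.8, -0.8]
opening: 0.208
```

>>> drive_tool([
  {"slide":[-0.0003,0,0],"dr":[0,0,0],"fingers":0.01},
  {"slide":[-0.0003,0,0],"dr":[0,0,0],"fingers":0.01},
  {"slide":[-0.0003,0,0],"dr":[0,0,0],"fingers":0.01},
  {"slide":[-0.0003,0,0],"dr":[0,0,0],"fingers":0.01},
])

```text
t: 15.0
eef_pos: [552.1, -73.1, 29.6]
tcp_rot: [-1.57, 0.0, -1.601]
ft_force: [-1.0, -9.1, -0.8]
opening: 0.207
```

Held about 9–10 N against the divider. Now draw the stick straight out.

>>> drive_tool([
  {"slide":[0.002,0,0],"dr":[0,0,0],"fingers":0.01},
  {"slide":[0.01,0,0],"dr":[0,0,0],"fingers":0.01},
  {"slide":[0.022,0,0],"dr":[0,0,0],"fingers":0.01},
  {"slide":[0.034,0,0],"dr":[0,0,0],"fingers":0.01},
  {"slide":[0.046,0,0],"dr":[0,0,0],"fingers":0.01},
])

```text
t: 15.42
eef_pos: [550.4, -119.7, 29.5]
tcp_rot: [-1.571, 0.001, -1.601]
ft_force: [0.2, 0.7, -0.5]
opening: 0.211
```

>>> drive_tool([
  {"slide":[0.012,0,0],"dr":[0,0,0],"fingers":0.01},
  {"slide":[0.024,0,0],"dr":[0,0,0],"fingers":0.01},
  {"slide":[0.036,0,0],"dr":[0,0,0],"fingers":0.01},
  {"slide":[0.048,0,0],"dr":[0,0,0],"fingers":0.01},
  {"slide":[0.06,0,0],"dr":[0,0,0],"fingers":0.01},
])

```text
t: 15.83
eef_pos: [548.6, -179.7, 29.4]
tcp_rot: [-1.571, 0.001, -1.601]
ft_force: [0.9, -0.5, 0.4]
opening: 0.21
```

>>> drive_tool([
  {"slide":[0.012,0,0],"dr":[0,0,0],"fingers":0.01},
  {"slide":[0.024,0,0],"dr":[0,0,0],"fingers":0.01},
  {"slide":[0.036,0,0],"dr":[0,0,0],"fingers":0.01},
  {"slide":[0.042,0,0],"dr":[0,0,0],"fingers":0.01},
  {"slide":[0.044,0,0],"dr":[0,0,0],"fingers":0.01},
])

```text
t: 16.25
eef_pos: [547.3, -223.5, 29.3]
tcp_rot: [-1.571, 0.001, -1.602]
ft_force: [0.6, 0.7, -0.7]
opening: 0.205
```

```bash
python3 -c "
from h import *
delta([595,-235,60],-1.601)
snap('scene','sceneE.png');crop('sceneE.png','sE.png',180,440,170,350,3)"
```

```text
t 16.25 pos [ 547.3 -223.5   29.3] rot [-1.571e+00  1.000e-03 -1.602e+00] F [ 0.6  0.7 -0.7] op 0.205
slide [0.0099, -0.0307, 0.0481] dr [-0.0002, -0.0008, -0.001]
```

View pics/sE.png

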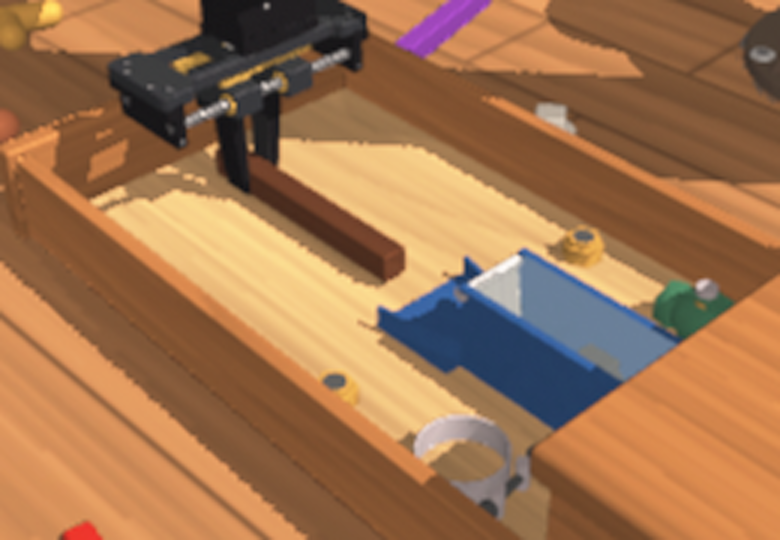

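>>> drive_tool([
  {"slide":[0.004,-0.003,0.02],"dr":[0,0,0],"fingers":0.01},
  {"slide":[0.008,-0.003,0.045],"dr":[0,0,0],"fingers":0.01},
  {"slide":[0.01,-0.002,0.062],"dr":[0,0,0],"fingers":0.01},
  {"slide":[0.01,0.002,0.07],"dr":[0,0,0],"fingers":0.01},
  {"slide":[0.01,0.004,0.07],"dr":[0,0,0],"fingers":0.01},
])

```text
t: 16.72
eef_pos: [617.8, -233.7, 24.6]
tcp_rot: [-1.571, 0.001, -1.6]
ft_force: [-0.7, -0.2, -0.8]
opening: 0.211
```

>>> drive_tool([
  {"slide":[0,0.001,0],"dr":[0,0,0],"fingers":0.01},
  {"slide":[0,0.0015,0],"dr":[0,0,0],"fingers":0.01},
  {"slide":[0,0.0015,0],"dr":[0,0,0],"fingers":0.01},
])

```text
t: 16.97
eef_pos: [616.1, -234.1, 23.7]
tcp_rot: [-1.572, 0.002, -1.601]
ft_force: [0.2, 0.0, -1.2]
opening: 0.209
```

>>> drive_tool([
  {"slide":[0,0.0005,0],"dr":[0,0,0],"fingers":0.01},
  {"slide":[0,0.0005,0],"dr":[0,0,0],"fingers":0.01},
  {"slide":[0,0.0005,0],"dr":[0,0,0],"fingers":0.042},
  {"slide":[0,0.0005,0],"dr":[0,0,0],"fingers":0.042},
  {"slide":[0,0.0005,0],"dr":[0,0,0],"fingers":0.042},
])

```text
t: 17.38
eef_pos: [617.0, -234.5, 23.4]
tcp_rot: [-1.571, 0.001, -1.601]
ft_force: [-0.3, 0.7, 0.6]
opening: 0.363
```

>>> drive_tool([
  {"slide":[0,0,0],"dr":[0,0,0],"fingers":0.042},
  {"slide":[0,-0.01,0],"dr":[0,0,0],"fingers":0.042},
  {"slide":[0,-0.04,0],"dr":[0,0,0],"fingers":0.042},
  {"slide":[0,-0.08,0],"dr":[0,0,0],"fingers":0.042},
  {"slide":[0,-0.12,0],"dr":[0,0,0],"fingers":0.042},
])

```text
t: 17.8
eef_pos: [616.5, -234.3, 144.8]
tcp_rot: [-1.572, 0.002, -1.601]
ft_force: [0.5, 0.2, 1.0]
opening: 0.442
```

>>> drive_tool([
  {"slide":[-0.03,-0.03,-0.01],"dr":[0,0,0],"fingers":0.042},
  {"slide":[-0.06,-0.06,-0.02],"dr":[0,0,0],"fingers":0.042},
  {"slide":[-0.09,-0.09,-0.03],"dr":[0,0,0],"fingers":0.042},
  {"slide":[-0.12,-0.11,-0.04],"dr":[0,0,0],"fingers":0.042},
  {"slide":[-0.15,-0.12,-0.06],"dr":[0,0,0],"fingers":0.042},
])

```text
t: 18.22
eef_pos: [562.2, -81.8, 267.3]
tcp_rot: [-1.566, 0.0, -1.601]
ft_force: [1.2, 0.5, -0.3]
opening: 0.442
```

>>> drive_tool([
  {"slide":[-0.03,0,0],"dr":[0,0,0],"fingers":0.042},
  {"slide":[-0.04,0,0],"dr":[0,0,0],"fingers":0.042},
  {"slide":[-0.04,0,0],"dr":[0,0,0],"fingers":0.042},
])

```text
t: 18.47
eef_pos: [562.6, -41.1, 264.6]
tcp_rot: [-1.57, 0.001, -1.598]
ft_force: [0.5, -1.0, 0.0]
opening: 0.438
```

```bash
python3 -c "
from h import *
delta([595,-235,60],-1.601)
np.savez('cam_wristF.npz',**optics.camera_model('wrist'))
snap('wrist','wristF.png');snap('scene','sceneF.png');crop('sceneF.png','sF.png',180,440,170,350,3)"
```

```text
t 18.47 pos [562.6 -41.1 264.6] rot [-1.570e+00  1.000e-03 -1.598e+00] F [ 0.5 -1.   0. ] op 0.438
slide [0.1932, 0.2044, 0.0374] dr [-0.0013, 0.0029, -0.0011]
```

View pics/sF.png

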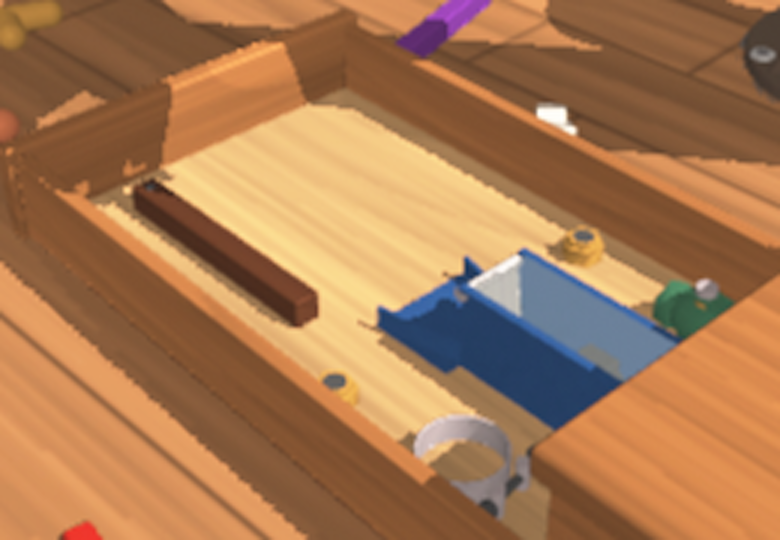

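View pics/wristF.png

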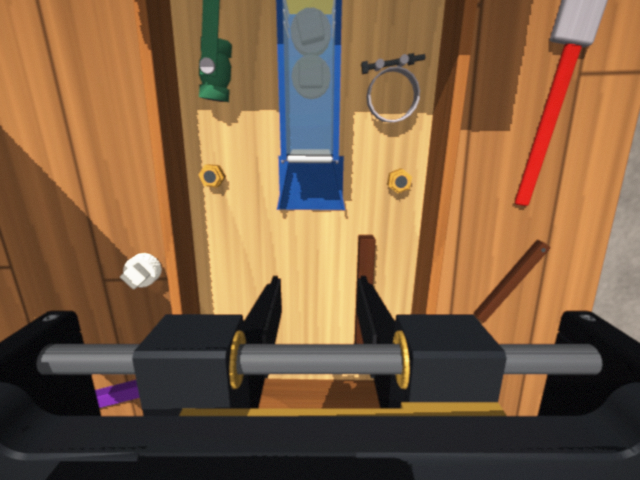

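```bash
python3 -c "
from h import *
crop('wristF.png','wF.png',265,360,0,215,2.8)"
```

```text
(no output)
```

View pics/wF.png

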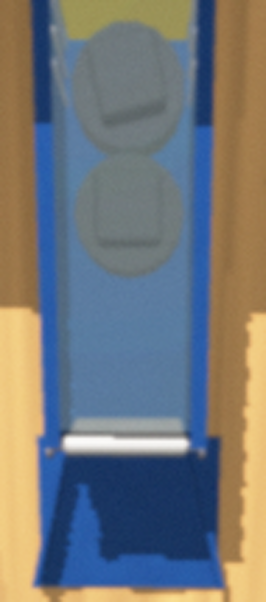

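```bash
python3 -c "
from h import *
print(env.job_done()); print(env.state()['t'])"
```

```text
the job is handed in; nothing more can be done
None
the job is handed in; nothing more can be done
```

The dark iron plug is in the bin, packed with the stock plug against the yellow divider. The job was handed in at about 18.5 s.

- **Plug and push:** I stood the plug head up on the tray and pushed it in under the flap with the larger brown stick. The divider stopped the row with the stick's tip about 62 mm in from the pin, which puts the divider's face about 146 mm in.
- **Press:** At first contact the force rose to 14 N in the step readings, above the 10 N asked but under the 20 N limit. I eased it back, then held about 9 N for the final snug.
- **After the push:** I drew the stick straight out, the flap fell shut, and I laid the stick on the drawer floor near where it had been.
- **Last pictures:** They show the two plugs touching and up against the divider as far as the view through the cover allows. The flap is shut and the stick lies flat. The valve, clamp and nuts appear where they were, and the arm is clear of everything.
- **What disagreed:** The wrist and top cameras differed by about 3 to 4 mm in x. I corrected for this using the fingertips seen in the wrist picture, and both grasps and the fit into the tray came out centred. The top camera was blocked by the arm during the push, so the divider contact rests on the force reading and the wrist view.

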